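# Start the downdraft box and open its damper to the third click

### The job

Start the jeweller's downdraft box: push the damper lever fully shut, press the flat start button right down with the damper shut and let it go, then push the lever open to the third click counted from shut, not past it, and leave it sitting there. Use fingertips only: push the lever without gripping it, leave the mushroom stop button and everything standing around alone, and finish with the hand clear.

Things in the scene. Friction and masses are not known exactly. Their poses are not given: they have to be found in the camera images.
- box: Fixed grey steel box, 280 (its x) x 400 (y) x 120 mm high, black filter 45 mm out at its far side. Origin: centre of its underside on the table; x away from the operator, y left, z up. Top, at 120 mm: aluminium control strip (box x -140 to -58 mm), steel grid behind. On the strip, left to right: damper lever in its slot, start button, stop button; else it is flat and free to box y +200 mm.
- damper (a joint): Travel of the damper lever, m: 0 shut (end stop, box y +125 mm), grows to the right (box -y), 0.070 wide open. A ball catch gives a click stop each 14 mm: 0, 0.014 (first), 0.028, 0.042 (third), 0.056, 0.070; marks behind the slot show them, the long one is shut. Leaving a stop takes 5 to 7 N, falling to none half-way; then it snaps into the next, ahead of the finger. Starts at or between clicks 1 and 2.
- tab_top (a point): Middle of the top of the damper lever's finger tab: an upright black plastic paddle, 26 mm wide (box x), 10 mm thick (box y, its line of travel), its top 33 mm above the strip, at box x -105 mm. It moves only along box y; axes as the box.
- start (a joint): Travel of the start button in m: 0 = out, 0.006 = fully down; it springs back when let go. Fully down takes 5 N.
- start_top (a point): Middle of the top of the start button: a flat round black button 30 mm across in a low dark steel housing, at box x -100 mm, y -55 mm. It moves straight down.
- stop (a joint): Travel of the stop button in m: 0 = out, 0.006 = pressed. To be left alone.
- stop_top (a point): Middle of the top of the stop button: a black mushroom head 42 mm across, its top 35 mm above the strip, at box x -100 mm, y -140 mm.
- clamp_mid (a point): Middle of a wooden ring clamp (round, 125 mm long, 25 mm thick) that lies loose on the box's grid. To be left alone.
- cup_mid (a point): Middle, half-way up, of a blue and white ceramic cup (76 mm across, 95 mm high) full of hand tools that stand out to 150 mm, loose on the table. To be left alone.
- tbar_mid (a point): Middle of the padded bar (240 mm long, 60 mm thick, along its own x) of a bracelet stand 150 mm high with a 120 x 100 mm foot, loose on the table. To be left alone.

How it is judged:
By the outcome, as a careful person would: the job done as asked, in the order asked, and still so for the second after the job is handed in, with the robot touching nothing.
It also fails if it takes over 58 s, if anything falls off the work surface, if the arm or the gripper's body presses on something with over 40 N, if the wrist force passes 120 N, or if a joint passes its speed limit or range.

### The arm

A 6-joint arm with a two-finger parallel gripper is mounted at the origin on the work surface. World frame = base frame: x ahead of the robot, y to its left, z up, the work surface at z = 0. Lengths are in mm, angles in degrees, forces in N, time in s.
With the tool pointing down it reaches from about 275 to 750 mm from the base axis. Payload 10.2 kg.
Tool frame: the origin (TCP) lies midway between the tips of the shut fingers; the grasp point (between the pads) lies 19 mm behind it; z points along the fingers, y is the line along which they close (so a half turn about z gives the same grasp; the last joint's range is limited). The gripper opens to 85 mm and grips with 20 to 120 N. Pads are 22 mm wide; open, the fingers measure 114 mm over their backs; the gripper's body (76 mm by 85 mm) begins 54 mm behind the grasp point. The pads swing forward as they close: fully open they stand 13 mm farther back than shut.
Start: joints at [-83.56, 17.928, 85.812, -0, 76.261, -12.8], TCP at [172.988, -495.688, 231.294] pointing down, gripper open.
Joint ranges: [-168.41, 168.41], [-55.51, 124.54], [10.69, 146.95], [-70.63, 250.63], [1, 178], [-165.06, 165.06]. Speed limits (degrees/s): [136.94, 136.94, 172.46, 180, 180, 180].

### API

Orientations are given as [roll, pitch, yaw] about the fixed x, y, z axes, in that order (R = Rz(yaw) Ry(pitch) Rx(roll)).
In Python, from bench import bot gives the robot as it stands.
- The arm moves only by the tool jog_arm, never from a script. Its argument "targets" is a list that holds one entry, the list of rows, each a list of 6 numbers: the shift along the tool's x, y, z in m, then the turn, a rotation vector about the tool's x, y, z in degrees. In form: [[[x, y, z, rx, ry, rz], ...]]. A call has 1 to 12 rows; each row shifts and turns the commanded pose from where the row before left it, along the tool's axes as they then stand; what a row does not reach is not made up. A row lasts 1/8 s, in which the tool goes at most 62.5 mm and 10.7 degrees, less where a joint would pass 70% of its speed; a pose out of reach is approached as far as the arm can. A call with a gripper value outside its range is refused whole. "gripper" is the finger opening in m, from 0 to 0.0854, set as the call begins (left out, the last holds). The fingers move at their own pace and stop on an object; the grip force is fixed at half the most. Time passes only in rows, so rows that do not move let the fingers close. It gives the time, the measured TCP pose, the force, the opening and the grip force at its end, in the units of the state.
- bot.observe(): the state, without advancing time (a new reading comes with each control period).
- bot.get_image(name): name is "side" or "top" or "wrist"; returns the picture (420x560x3 uint8, blue, green, red); there is no depth.
- bot.calibration(name): a dict with "K" (3x3 intrinsics, pixels), "rvec" (rotation vector, rad) and "tvec" (3), from world to camera coordinates, as OpenCV has them. Camera axes: x right, y down, z forward; pixel columns grow to the right and rows downward; lengths in mm; the calibration is good to about 2 mm. The wrist camera is an equidistant fisheye: a pixel r from the principal point sees the ray r / f radians off the axis. A picture is of the moment at which its call begins: read the wrist's pose just before it. calibration takes no time and is no camera call; for the wrist camera it gives the pose at the moment of the call.
- bot.sign_off(): hands the job in; it is judged then, once.
The state is a dict: "time": time; "joints": joint angles; "joint_velocities": joint speeds; "joint_efforts": joint torques, N m; "eef_pos": TCP position; "orientation": TCP orientation; "ft_force": force on the tool from outside, world axes, zero at the start; "moment": the same for the moment, N m; "grip_width": finger opening in mm; "grasp_force": force on a finger pad.
Only numpy, scipy, OpenCV 4.12 (cv2) and the standard library are available. Lean on these libraries where they do the work, as an engineer would, in place of code of your own. Each camera call takes 0.05 s, during which the arm holds its last target. There are 200 camera calls.

## Working session

There is one attempt and no reset: what is moved stays moved. The work goes in short steps, Python scripts to look and compute and a tool call to move; the robot and the scene stay as the last step left them, time stands still between calls to the robot, and variables do not carry over. Pictures are saved under pics/ and viewed, at most 10 in all, crops included, and the job is handed in when it is done.

Besides the shell and the picture viewer there is one more tool, called by a JSON object that holds its "method" and its "body". jog_arm: Moves the arm, as the interface text tells. Its arguments: {"type":"object","properties":{"targets":{"type":"array","items":{"type":"array","items":{"type":"array","items":{"type":"number"}}}},"gripper":{"type":"number"}},"required":["targets"]}

```bash
mkdir -p pics; python3 - <<'E'
from bench import bot
import cv2
o=bot.observe(); print(o['time'],o['eef_pos'],o['orientation'],o['grip_width'],o['ft_force'])
for n in('side','top'):
    cv2.imwrite(f'pics/{n}0.png',bot.get_image(n)); c=bot.calibration(n); print(n,c)
E
```

```text
0.0 [ 172.969213   -495.40195023  230.73464532] [-1.79925568e+02 -1.79459615e-02  1.92394118e+01] 85.45915500768588 [-0.49069377 -0.12923895 -0.02272229]
side {'K': array([[484.87477986,   0.        , 279.67047525],
       [  0.        , 484.87477986, 209.03462704],
       [  0.        ,   0.        ,   1.        ]]), 'rvec': array([ 0.8093282 , -2.64502683,  0.9763372 ]), 'tvec': array([512.15447957, 313.80712344, 982.20765941])}
top {'K': array([[401.54035336,   0.        , 281.41868333],
       [  0.        , 401.54035336, 207.49689857],
       [  0.        ,   0.        ,   1.        ]]), 'rvec': array([ 2.20322902, -2.16978628,  0.14070206]), 'tvec': array([   7.31033296,  617.48739009, 1022.94914289])}
```

View pics/top0.png

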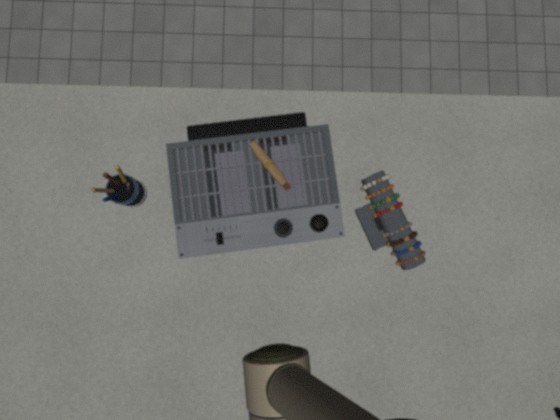

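View pics/side0.png

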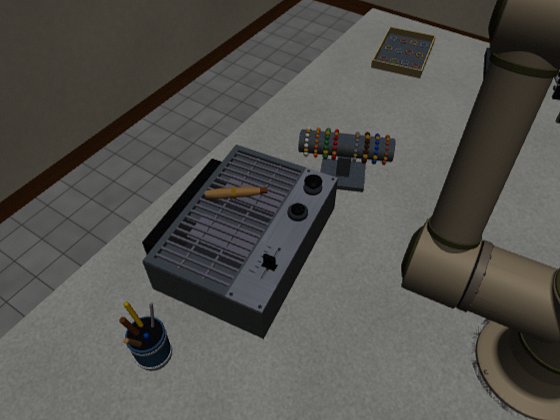

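The top view shows the box's top corners near (180,257), (344,236), (328,125) and (167,144). The lever is at (220,239), start at (283,228) and stop at (319,223). The side view shows the tab at about (269,260) and stop at (313,182). Next I fit the box pose.

```bash
cat > h.py <<'E'
import numpy as np, cv2
from bench import bot
def proj(n,P,c=None):
    c=c or bot.calibration(n); return cv2.projectPoints(np.array(P,float).reshape(-1,1,3),c['rvec'],c['tvec'],c['K'],None)[0][:,0]
def ray_z(n,uv,z):
    c=bot.calibration(n); R=cv2.Rodrigues(c['rvec'])[0]; o=-R.T@c['tvec']
    d=R.T@np.linalg.inv(c['K'])@np.array([*uv,1.]); return o+d*(z-o[2])/d[2]
def w(p,b):
    a=b[2]; return np.array([b[0]+np.cos(a)*p[0]-np.sin(a)*p[1], b[1]+np.sin(a)*p[0]+np.cos(a)*p[1], p[2]])
def inv(P,b):
    d=np.array(P)[:2]-b[:2]; c,s=np.cos(b[2]),np.sin(b[2]); return np.array([c*d[0]+s*d[1],-s*d[0]+c*d[1]])
E
python3 - <<'E'
from h import *
from scipy.optimize import least_squares
obs=[('top',(180,257),(-140,200,120)),('top',(344,236),(-140,-200,120)),('top',(328,125),(140,-200,120)),('top',(167,144),(140,200,120)),
('top',(319,223),(-100,-140,155)),('side',(313,182),(-100,-140,152))]
cs={n:bot.calibration(n) for n in('top','side')}
f=lambda b:np.concatenate([proj(n,[w(p,b)],cs[n])[0]-uv for n,uv,p in obs])
r=least_squares(f,[600,0,0],x_scale=[100,100,.1],loss='soft_l1'); b=r.x
print(b,np.degrees(b[2])); print(f(b).reshape(-1,2).round(1))
np.save('b.npy',b)
for n,uv in(('top',(220,239)),('side',(269,255))): print(n,inv(ray_z(n,uv,153),b))
for p in [(-105,125,153),(-105,90,153),(-100,-55,130),(-100,-140,155)]: print(p,w(p,b))
# enlarged crops
t=bot.get_image('top');s=bot.get_image('side')
A=cv2.resize(t[200:270,165:355],None,fx=4,fy=4,interpolation=2); B=cv2.resize(s[160:340,220:345],None,fx=1.6*1,fy=1.6,interpolation=2)
C=np.zeros((290+288,760,3),np.uint8);C[:280,:760]=A;C[290:290+B.shape[0],:B.shape[1]]=B
cv2.imwrite('pics/c1.png',C)
E
```

```text
[6.50119543e+02 8.52422870e+01 1.40095182e-01] 8.02686264077018
[[-3.3  1.7]
 [ 0.5  1.3]
 [ 0.5 -1.1]
 [-2.1 -1.4]
 [ 0.3 -0. ]
 [ 0.1 -3.1]]
top [-107.89297968   90.655291  ]
side [-105.52948642   94.65673742]
(-105, 125, 153) [528.69358807 194.35570245 153.        ]
(-105, 90, 153) [533.58089582 159.6986076  153.        ]
(-100, -55, 130) [558.77932722  16.81740151 130.        ]
(-100, -140, 155) [570.64850319 -67.34982882 155.        ]
```

View pics/c1.png

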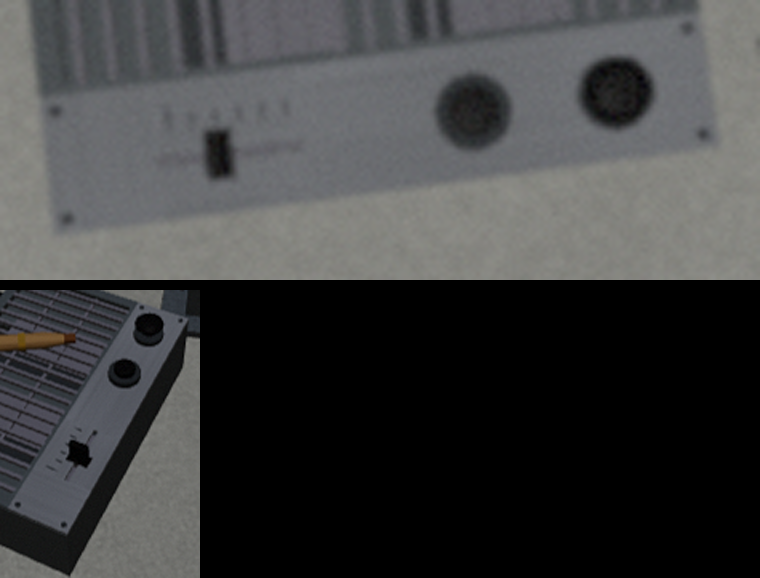

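The crop shows six marks, the long (shut) one at about top pixel (206.8,229.5). The tab is just left of the third mark. I'll move above the strip for a wrist look.

{"method": "jog_arm", "body": {"targets": [[[0,0,-0.05,0,0,5.6],[0,0,-0.05,0,0,5.6],[0.038,-0.045,0,0,0,0],[0.038,-0.045,0,0,0,0],[0.038,-0.045,0,0,0,0],[0.038,-0.045,0,0,0,0],[0.038,-0.045,0,0,0,0],[0.038,-0.045,0,0,0,0],[0.038,-0.045,0,0,0,0],[0.038,-0.045,0,0,0,0],[0.038,-0.045,0,0,0,0],[0.038,-0.045,0,0,0,0]]], "gripper": 0}}

```text
time: 1.7
eef_pos: [487.0, 5.0, 331.3]
orientation: [180.0, -0.0, 8.0]
ft_force: [0.8, -0.5, 0.7]
grip_width: -0.2
grasp_force: 0.0
```

{"method": "jog_arm", "body": {"targets": [[[0.038,-0.045,0,0,0,0],[0.038,-0.045,0,0,0,0],[0,0,0,0,0,0],[0,0,0,0,0,0]]]}}

```text
time: 2.2
eef_pos: [548.8, 102.4, 331.0]
orientation: [180.0, 0.0, 8.0]
ft_force: [-0.4, 0.4, 0.4]
grip_width: -0.1
grasp_force: 0.0
```

```bash
python3 - <<'E'
from h import *
o=bot.observe(); print(o['time'],o['eef_pos'],o['orientation'],o['grip_width'],o['ft_force'])
c=bot.calibration('wrist'); print(c); im=bot.get_image('wrist')
cv2.imwrite('pics/w1raw.png',im); np.savez('w1.npz',**c)
cv2.imwrite('pics/w1.png',cv2.resize(im,(800,600),interpolation=2))
b=np.load('b.npy')
for u in (167,190,213,238,262,287): print(inv(ray_z('top',(165+u/4,200+(118-(u-167)*.13)/4),120),b))
E
```

```text
2.2 [548.7558982  102.44090084 331.04743324] [1.79990520e+02 4.28665149e-02 8.04292868e+00] -0.10089993460147101 [-0.43568588  0.3953406   0.38279811]
{'K': array([[325.1922621 ,   0.        , 278.8051469 ],
       [  0.        , 325.1922621 , 208.01646447],
       [  0.        ,   0.        ,   1.        ]]), 'rvec': array([-2.17440928,  1.89129441,  0.30869558]), 'tvec': array([ 25.10641939, 456.74606966, 651.29335341])}
[-80.57493555 122.99422013]
[-80.50446101 109.35321939]
[-80.43389626  95.69476061]
[-80.35709295  80.82876944]
[-80.28326112  66.5379354 ]
[-80.2062479   51.63131378]
```

View pics/w1.png

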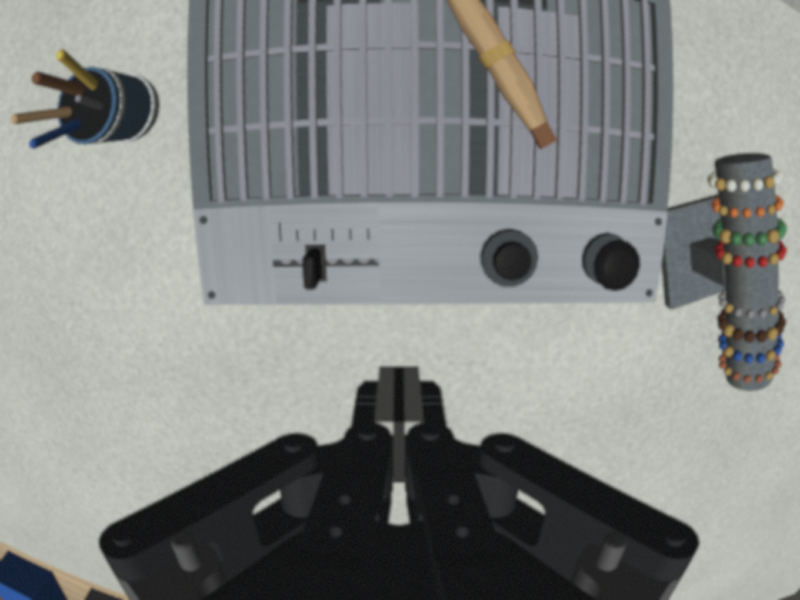

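The wrist view (800x600 scale) shows the long mark at (279,231) and the others at 297, 315, 333, 350 and 368. The tab is at about (312,268), start top at (513,261), stop at (617,264), and front corners at (204,304) and (655,300).

```bash
cat >> h.py <<'E'
def wray_z(uv,z,c):
    K=c['K']; R=cv2.Rodrigues(c['rvec'])[0]; o=-R.T@c['tvec']
    p=cv2.fisheye.undistortPoints(np.array([[uv]],float),K,np.zeros(4))[0,0]
    d=R.T@np.array([*p,1.]); return o+d*(z-o[2])/d[2]
E
python3 - <<'E'
from h import *
c=dict(np.load('w1.npz')); b=np.load('b.npy'); s=.7
R=cv2.Rodrigues(c['rvec'])[0]; print('cam',-R.T@c['tvec'],R[2])
from scipy.optimize import least_squares
pts=[((204,304),(-140,200)),((655,300),(-140,-200)),((279,231),(None,125)),((297,235),(None,111)),((333,235),(None,83)),((368,234),(None,55))]
hi=[((513,261),135,(-100,-55)),((617,264),155,(-100,-140))]
W=[(wray_z((u*s,v*s),120,c),t) for (u,v),t in pts]+[(wray_z((u*s,v*s),z,c),t) for (u,v),z,t in hi]
def f(b): return np.array([e for P,t in W for q,g in zip(inv(P,b),t) if g is not None for e in [q-g]])
for P,t in W: print(inv(P,b).round(1),t)
r=least_squares(f,b,x_scale=[100,100,.1],loss='soft_l1',f_scale=2); print(r.x,np.degrees(r.x[2]),f(r.x).round(1)); b2=r.x; np.save('b2.npy',b2)
for uv in((311,280),(314,268)): print('tab',uv,inv(wray_z((uv[0]*s,uv[1]*s),153,c),b2))
print('tcp in box',inv(bot.observe()['eef_pos'],b2))
im=cv2.imread('pics/w1raw.png')[145:220,130:470]
cv2.imwrite('pics/w1c.png',cv2.resize(im[:,40:240],None,fx=4,fy=4,interpolation=2))
E
```

```text
cam [630.34624264 113.40296025 472.47615774] [-0.31463373 -0.04374803 -0.94820447]
[-139.7  197. ] (-140, 200)
[-136.6 -198.8] (-140, -200)
[-78.8 124.5] (None, 125)
[-82.4 110.1] (None, 111)
[-82.9  81.4] (None, 83)
[-82.4  54.2] (None, 55)
[-99.7 -56.7] (-100, -55)
[ -95.6 -135.6] (-100, -140)
[6.51825494e+02 8.55627707e+01 1.48758659e-01] 8.523243313792367 [ 0.3 -1.9 -0.1  2.3  0.1 -0.3 -0.9 -0.2 -1.9 -0.9  1.5  5.2]
tab (311, 280) [-110.39791522   95.02547072]
tab (314, 268) [-101.43650606   92.24155378]
tcp in box [-99.58245927  31.54205973]
```

View pics/w1c.png

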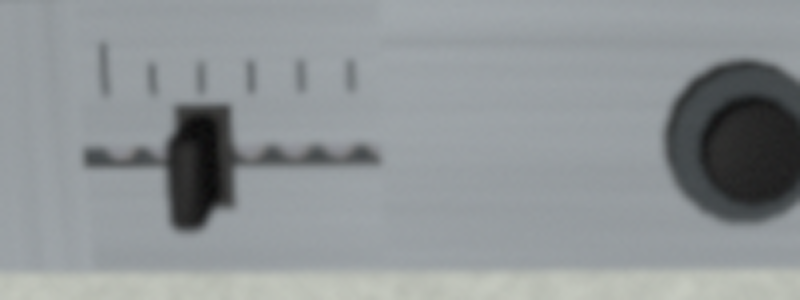

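The tab's base plate sits at the third mark from shut (click 2, box y ≈ 97). I'll descend on its right side.

{"method": "jog_arm", "body": {"targets": [[[-0.005,-0.005,-0.0,0,0,0],[0,-0.005,0.05,0,0,0],[0,0,0.05,0,0,0],[0,0,0.05,0,0,0],[0,0,0.025,0,0,0],[0,0,0.015,0,0,0],[0,0,0,0,0,0]]]}}

```text
time: 3.12
eef_pos: [542.4, 111.7, 141.4]
orientation: [-180.0, 0.0, 8.0]
ft_force: [-0.3, -0.5, 1.0]
grip_width: -0.1
grasp_force: 0.0
```

{"method": "jog_arm", "body": {"targets": [[[0,-0.005,0,0,0,0],[0,-0.005,0,0,0,0],[0,-0.005,0,0,0,0],[0,-0.003,0,0,0,0],[0,-0.003,0,0,0,0],[0,-0.003,0,0,0,0],[0,-0.003,0,0,0,0]]]}}

```text
time: 4.0
eef_pos: [538.8, 138.9, 141.3]
orientation: [180.0, 0.0, 8.0]
ft_force: [0.3, -0.5, -0.9]
grip_width: -0.1
grasp_force: 0.0
```

{"method": "jog_arm", "body": {"targets": [[[0,-0.003,0,0,0,0],[0,-0.003,0,0,0,0],[0,-0.003,0,0,0,0],[0,-0.003,0,0,0,0]]]}}

```text
time: 4.5
eef_pos: [537.3, 150.2, 141.3]
orientation: [179.9, -0.0, 8.1]
ft_force: [0.0, -5.3, 0.2]
grip_width: -0.1
grasp_force: 2.9
```

{"method": "jog_arm", "body": {"targets": [[[0,-0.003,0,0,0,0],[0,-0.003,0,0,0,0],[0,-0.003,0,0,0,0],[0,-0.003,0,0,0,0],[0,-0.003,0,0,0,0],[0,-0.003,0,0,0,0],[0,-0.003,0,0,0,0]]]}}

```text
time: 5.38
eef_pos: [534.2, 171.8, 141.3]
orientation: [-180.0, -0.0, 8.0]
ft_force: [0.2, 0.0, 0.5]
grip_width: 0.1
grasp_force: 0.0
```

{"method": "jog_arm", "body": {"targets": [[[0,-0.002,0,0,0,0],[0,-0.002,0,0,0,0]]]}}

```text
time: 5.62
eef_pos: [533.6, 175.7, 141.3]
orientation: [-180.0, -0.0, 8.0]
ft_force: [-0.4, -0.2, 1.3]
grip_width: -0.2
grasp_force: 0.0
```

{"method": "jog_arm", "body": {"targets": [[[0,-0.0015,0,0,0,0],[0,-0.001,0,0,0,0]]]}}

```text
time: 5.88
eef_pos: [533.5, 176.8, 141.3]
orientation: [179.9, 0.0, 8.0]
ft_force: [0.5, -9.4, 0.8]
grip_width: -0.1
grasp_force: 4.6
```

Shut against the end stop (9 N, about 27 mm from click 2). Next is the start button.

{"method": "jog_arm", "body": {"targets": [[[0,0.01,0,0,0,0],[0,0,-0.05,0,0,0],[0.004,0.05,0,0,0,0],[0,0.055,0,0,0,0],[0,0.048,0,0,0,0],[0,0,0.03,0,0,0],[0,0,0,0,0,0]]]}}

```text
time: 6.75
eef_pos: [559.1, 16.6, 159.7]
orientation: [-179.9, 0.2, 8.0]
ft_force: [0.4, 0.5, 0.8]
grip_width: -0.3
grasp_force: 0.0
```

```bash
python3 - <<'E'
from h import *
print(bot.observe()['eef_pos'],[inv(bot.observe()['eef_pos'],np.load(f)) for f in('b.npy','b2.npy')])
im=bot.get_image('wrist')
s=cv2.resize(bot.get_image('side')[150:300,220:345],(375,450),interpolation=2)
C=np.zeros((560,800,3),np.uint8); w_=cv2.resize(im[:,70:490],(420,420)); C[:420,:420]=w_; C[:450,425:800]=s
cv2.imwrite('pics/m2.png',C)
E
```

```text
[559.07043942  16.6077449  159.70331508] [array([-99.74101581, -55.24825268]), array([-101.95051753,  -54.44619036])]
```

View pics/m2.png

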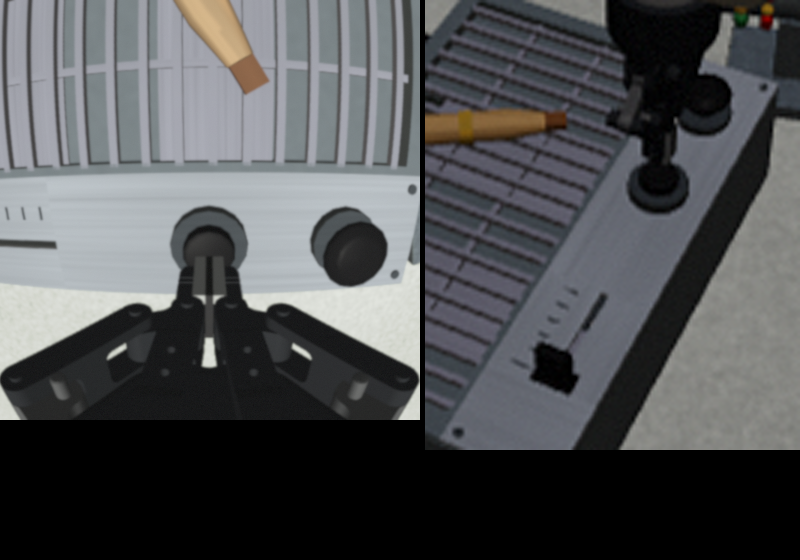

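The lever sits at the long mark (shut), and the closed fingers are centred over the start button, clear of the stop. Pressing in small steps.

{"method": "jog_arm", "body": {"targets": [[[0,0,0.006,0,0,0],[0,0,0.005,0,0,0],[0,0,0.003,0,0,0],[0,0,0.003,0,0,0],[0,0,0,0,0,0]]]}}

```text
time: 7.48
eef_pos: [560.0, 17.0, 144.1]
orientation: [-180.0, 0.0, 8.0]
ft_force: [0.8, 0.0, 0.3]
grip_width: -0.3
grasp_force: 0.0
```

{"method": "jog_arm", "body": {"targets": [[[0,0,0.002,0,0,0],[0,0,0.002,0,0,0],[0,0,0.001,0,0,0]]]}}

```text
time: 7.85
eef_pos: [560.2, 17.0, 139.5]
orientation: [180.0, -0.0, 8.0]
ft_force: [-0.4, 0.3, 2.1]
grip_width: 0.0
grasp_force: 1.4
```

{"method": "jog_arm", "body": {"targets": [[[0,0,0.002,0,0,0],[0,0,0.002,0,0,0],[0,0,0,0,0,0]]]}}

```text
time: 8.22
eef_pos: [560.3, 16.9, 136.0]
orientation: [180.0, -0.0, 8.0]
ft_force: [-3.2, -0.1, 8.7]
grip_width: -0.0
grasp_force: 4.4
```

{"method": "jog_arm", "body": {"targets": [[[0,0,0.001,0,0,0],[0,0,0.001,0,0,0],[0,0,0,0,0,0]]]}}

```text
time: 8.6
eef_pos: [560.4, 17.0, 135.8]
orientation: [179.9, -0.1, 8.1]
ft_force: [-7.2, 0.9, 23.0]
grip_width: 0.1
grasp_force: 11.2
```

Bottomed out at z 136, about 6 mm below first contact, with 23 N on a hard stop. Releasing and moving to the left side of the lever.

{"method": "jog_arm", "body": {"targets": [[[0,0,-0.012,0,0,0],[0,0,-0.04,0,0,0],[-0.004,-0.053,0,0,0,0],[0,-0.053,0,0,0,0],[0,-0.053,0,0,0,0],[0,-0.052,0,0,0,0],[0,0,0,0,0,0]]]}}

```text
time: 9.48
eef_pos: [525.5, 228.2, 184.8]
orientation: [-180.0, 0.0, 8.3]
ft_force: [0.4, -0.4, 0.5]
grip_width: 0.2
grasp_force: 0.0
```

```bash
python3 - <<'E'
from h import *
o=bot.observe();print(o['eef_pos'],inv(o['eef_pos'],np.load('b2.npy')))
im=bot.get_image('wrist')
s=cv2.resize(bot.get_image('side')[150:300,220:345],(375,450),interpolation=2)
C=np.zeros((560,800,3),np.uint8); C[:420,:420]=im[:,70:490]; C[:450,425:800]=s
cv2.imwrite('pics/m3.png',C)
E
```

```text
[525.52703281 228.22863019 184.80259838] [-103.75900308  159.80900466]
```

View pics/m3.png

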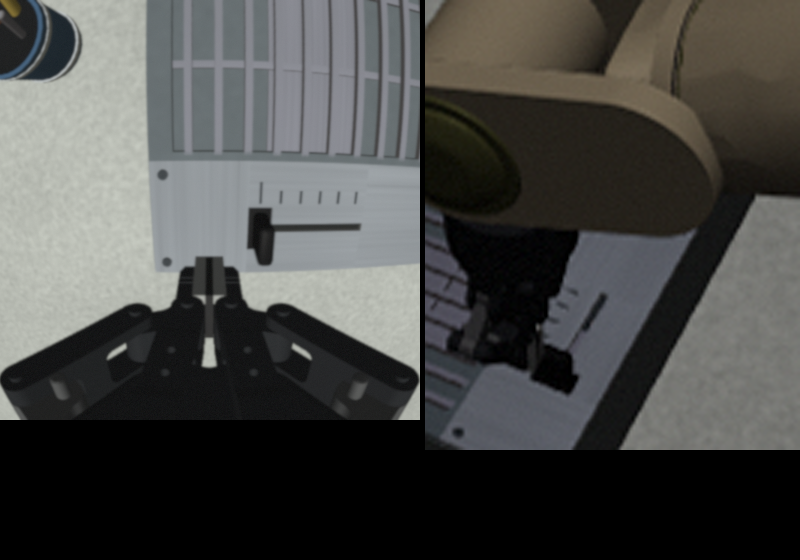

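The lever is still shut at the long mark, and the fingertips are to its left with a clear gap. Descending and feeling for contact.

{"method": "jog_arm", "body": {"targets": [[[0,0,0.03,0,0,0],[0,0,0.014,0,0,0],[0,0.005,0,0,0,0],[0,0.005,0,0,0,0],[0,0.002,0,0,0,0],[0,0,0,0,0,0]]]}}

```text
time: 10.32
eef_pos: [528.5, 213.3, 141.8]
orientation: [-180.0, -0.0, 8.0]
ft_force: [-1.4, 0.3, -0.9]
grip_width: 0.1
grasp_force: 0.0
```

{"method": "jog_arm", "body": {"targets": [[[0,0.0015,0,0,0,0],[0,0.0015,0,0,0,0]]]}}

```text
time: 10.58
eef_pos: [528.7, 211.3, 141.6]
orientation: [-179.9, -0.0, 8.1]
ft_force: [-0.4, 5.9, 1.4]
grip_width: -0.2
grasp_force: 3.0
```

{"method": "jog_arm", "body": {"targets": [[[0,0.001,0,0,0,0],[0,0.001,0,0,0,0]]]}}

```text
time: 10.82
eef_pos: [529.0, 209.0, 141.6]
orientation: [-180.0, -0.0, 8.1]
ft_force: [0.4, 3.6, 1.8]
grip_width: 0.1
grasp_force: 1.8
```

{"method": "jog_arm", "body": {"targets": [[[0,0.002,0,0,0,0],[0,0.002,0,0,0,0],[0,0.002,0,0,0,0],[0,0.002,0,0,0,0]]]}}

```text
time: 11.32
eef_pos: [530.1, 200.2, 141.2]
orientation: [180.0, 0.0, 8.0]
ft_force: [0.4, 0.6, 0.3]
grip_width: 0.2
grasp_force: 0.0
```

{"method": "jog_arm", "body": {"targets": [[[0,0.0015,0,0,0,0],[0,0.0015,0,0,0,0],[0,0.0015,0,0,0,0]]]}}

```text
time: 11.7
eef_pos: [530.6, 196.8, 141.3]
orientation: [-179.9, -0.0, 8.1]
ft_force: [-0.5, 5.3, -0.2]
grip_width: 0.2
grasp_force: 2.6
```

{"method": "jog_arm", "body": {"targets": [[[0,0.0015,0,0,0,0],[0,0.0015,0,0,0,0]]]}}

```text
time: 11.95
eef_pos: [531.1, 193.1, 141.3]
orientation: [180.0, 0.0, 8.1]
ft_force: [0.4, 2.7, -0.5]
grip_width: 0.0
grasp_force: 0.9
```

{"method": "jog_arm", "body": {"targets": [[[0,0.002,0,0,0,0],[0,0.002,0,0,0,0],[0,0.002,0,0,0,0],[0,0.002,0,0,0,0]]]}}

```text
time: 12.45
eef_pos: [532.3, 185.0, 141.3]
orientation: [180.0, -0.0, 8.0]
ft_force: [0.3, 1.8, 1.0]
grip_width: 0.1
grasp_force: 0.7
```

Touching the lever at click 2. Continuing to just past half-way towards click 3.

{"method": "jog_arm", "body": {"targets": [[[0,0.0015,0,0,0,0],[0,0.0015,0,0,0,0],[0,0,0,0,0,0]]]}}

```text
time: 12.82
eef_pos: [532.7, 182.6, 141.3]
orientation: [-180.0, -0.0, 8.0]
ft_force: [0.3, 3.5, 0.2]
grip_width: 0.1
grasp_force: 1.9
```

{"method": "jog_arm", "body": {"targets": [[[0,0.0015,0,0,0,0],[0,0.0015,0,0,0,0],[0,0,0,0,0,0]]]}}

```text
time: 13.2
eef_pos: [533.2, 178.8, 141.3]
orientation: [180.0, 0.0, 8.0]
ft_force: [0.4, -0.7, 0.7]
grip_width: -0.6
grasp_force: 0.0
```

{"method": "jog_arm", "body": {"targets": [[[0,0.001,0,0,0,0],[0,0.001,0,0,0,0],[0,0.001,0,0,0,0],[0,0,0,0,0,0]]]}}

```text
time: 13.7
eef_pos: [533.6, 176.2, 141.3]
orientation: [180.0, 0.0, 8.0]
ft_force: [-0.4, -0.2, 0.1]
grip_width: 0.3
grasp_force: 0.0
```

The force dropped to zero, so it has snapped ahead. Backing off, rising and looking.

{"method": "jog_arm", "body": {"targets": [[[0,-0.03,0,0,0,0],[0,0,-0.05,0,0,0],[0,0,-0.055,0,0,0],[-0.03,0.0,-0.055,0,0,0],[-0.04,0,0,0,0,0],[0,0,0,0,0,0],[0,0,0,0,0,0]]]}}

```text
time: 14.58
eef_pos: [460.4, 196.2, 301.1]
orientation: [180.0, -0.0, 8.0]
ft_force: [0.6, -0.2, -0.3]
grip_width: -0.0
grasp_force: 0.0
```

```bash
python3 - <<'E'
from h import *
o=bot.observe();print(o['time'],o['eef_pos'],o['ft_force'])
im=bot.get_image('wrist')
s=cv2.resize(bot.get_image('side')[150:300,220:345],(375,450),interpolation=2)
C=np.zeros((560,800,3),np.uint8); C[:420,:420]=cv2.resize(im[80:290,140:350],(420,420),interpolation=2); C[:450,425:800]=s
cv2.imwrite('pics/m4.png',C)
E
```

```text
14.575 [460.43199166 196.2426052  301.14219644] [ 0.59548903 -0.17327602 -0.3171667 ]
```

View pics/m4.png

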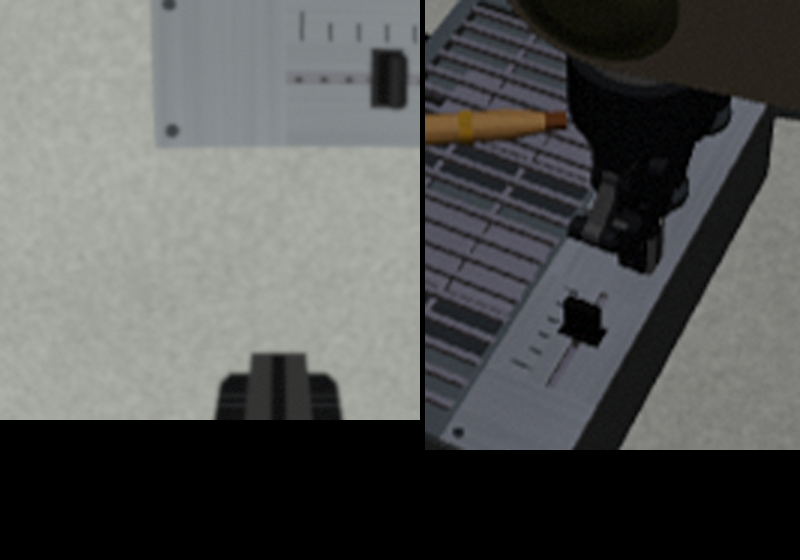

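The lever's base plate is centred at about x 387, on the fourth mark (302 shut, 330, 358, 386), with the first three stops uncovered. That is click 3, and the hand is clear.

```bash
python3 -c "
from bench import bot
print(bot.sign_off())"
```

```text
the job is handed in; nothing more can be done
None
```

The job is handed in: I pushed the damper lever shut, pressed the start button to its hard stop and let it go, then pushed the lever to the third click, where the last picture shows it sitting with the hand clear (about 15 s of 58 s used).

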